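# Park and unhitch the tow robot's trailer

## Task

Unhitch the small trailer from the tow robot: first slide the orange parking-brake grip along its track into the green band, then pull the red latch tab on the yellow tongue sideways (towards the arm's base) against its spring until it frees the ball, and lift the tongue off. Finish still holding the tongue up, its coupler about 7 cm above where it sat on the ball, and leave the white box on the trailer and the other things on the bench alone.

Things in the scene. Friction and masses are not known exactly. Their poses are not given: they have to be found in the camera images.
- trailer: fixed unit: aluminium trailer and the round black tow robot. Origin on the bench under the hitch ball; x along the tow direction (trailer to tow robot), y the side to which latch and brake slide, z up. Deck 300 x 200 mm, top 70 mm up, x = -225 to -525 mm; tow robot a 330 mm disc centred at x = +235 mm, 80 mm high, with a white cone and antenna at its centre, 275 mm high
- tongue: yellow tow tongue: 26 mm wide, 20 mm thick bar from the trailer's front edge to a round coupler cap of 52 mm diameter that sits over the ball. Origin on its hinge axis, 85 mm above the bench; x along the bar towards the coupler (level when seated), y as the trailer's. 0.33 to 0.6 kg; it falls back when let go. The latch rides on it
- tongue_swing (a joint): angle of the tongue about its hinge, rad: 0 seated level on the ball, grows as the coupler end is raised (limit 1.0); nothing but gravity and slight friction acts on it. The coupler is 220 mm from the hinge axis
- tongue_hinge (a point): fixed point on the tongue's hinge axis, 220 mm behind the ball (trailer x = -220 mm) and 85 mm above the bench; the axis runs along the trailer's y
- coupler (a point): centre of the coupler's socket on the tongue; coincides with ball when seated
- ball (a point): fixed: centre of the steel hitch ball, 32 mm in diameter, 77 mm above the bench, on the tow robot's draw bar
- latch_grip (a point): middle of the red latch tab: an upright plate 28 mm long (along the tongue), 14 mm thick (along its travel), 44 mm tall, on a steel slide plate on the coupler, over the ball while shut. Its foot is 24 mm below this point (109 mm above the bench when seated), its top 20 mm above. Axes as the tongue's: y is the pull direction. Nothing stands beside the tab above its foot
- latch (a joint): travel of the latch along the tongue's +y, m: 0 shut (its bolt is under the ball's collar and the tongue cannot be lifted), 0.018 at its stop; the bolt is clear of the ball from about 0.010. A spring pushes it shut with 4.5 N at 0, rising to 10 N at the stop
- brake_top (a point): middle of the top face of the orange brake grip: 28 mm along the trailer's x, 20 mm along its y, 40 mm tall (foot 85 mm, top 125 mm above the bench), on a grey track 40 x 140 mm across the front of the deck, at trailer x = -290 mm; it slides along the trailer's y. Axes as the trailer's
- brake (a joint): travel of the brake grip along the trailer's +y, m: 0 at one end of the track, 0.09 at the other; stays where left (about 1.5 N of friction)
- brake_mark (a point): fixed: centre of the green band (two 20 mm long green marks either side of the slot on the track, 85 mm above the bench); the brake grip stands over it when brake is 0.070, parked within 8 mm of that
- cargo: loose white instrument box, 130 x 170 x 44 mm, 0.9 kg, lying on the deck behind the brake; origin at the centre of its underside
- adapter: loose black power adapter, 120 x 55 x 34 mm, on the bench; origin at the centre of its underside
- driver: loose screwdriver, 150 mm long, lying on the bench; origin on its underside
- cup: loose grey cup, 70 mm across and 70 mm tall, on the bench; origin at the centre of its underside

How it is judged:
On the way, in this order (a step that is already met when the one before it is completed fails the run):
1. the brake grip stands in the green band while the tongue is still down (value of joint brake between 0.062 and 0.078 m and value of joint tongue_swing below 0.03 rad), for 0.2 s.
2. the latch is pulled clear of the ball with the tongue still down (value of joint latch above 0.009 m and value of joint tongue_swing below 0.05 rad), for 0.1 s.
3. the coupler is lifted off the ball (z of coupler in the frame of ball above 0.05 m), for 0.2 s.
At the end, for the whole second after the job is handed in: The gripper's fingers hold the tongue still (by its latch tab or bar, at least 1 N) with the coupler 50 to 95 mm above its seat on the ball, and the brake grip is in the green band (within 8 mm of its middle) (z of coupler in the frame of ball between 0.05 and 0.095 m and contact force between tongue and the fingers above 1 N and velocity of joint tongue_swing between -0.05 and 0.05 rad/s and value of joint brake between 0.062 and 0.078 m); the arm keeps its last pose, push and grip.
It fails at once if the white box is shifted over 20 mm or tipped (distance of cargo from where it was at the start of the episode above 0.02 m or angle between cargo's own z axis and vertical above 0.2 rad).
It fails at once if the adapter, the screwdriver or the cup is moved over 30 mm (distance of any of adapter, driver, cup from where it was at the start of the episode above 0.03 m).
It also fails if it takes over 45 s, if anything falls off the work surface, if the arm or the gripper's body presses on something with over 40 N, if the wrist force passes 120 N, or if a joint passes its speed limit or range.

## Robot

A 6-joint arm with a two-finger parallel gripper is mounted at the origin on the work surface. World frame = base frame: x ahead of the robot, y to its left, z up, the work surface at z = 0. Lengths are in m, angles in rad, forces in N, time in s.
With the tool pointing down it reaches from about 0.425 to 0.95 m from the base axis. Payload 3.5 kg.
Tool frame: the origin (TCP) lies on the centre line of the jaws, within the pads' length; the fingertips stand 19 mm ahead of it and the grasp point (between the pads) is the TCP; z points along the fingers, y is the line along which they close (so a half turn about z gives the same grasp; the last joint's range is limited). The gripper opens to 85 mm and grips with 20 to 120 N. Pads are 22 mm wide; open, the fingers measure 114 mm over their backs; the gripper's body (76 mm by 85 mm) begins 54 mm behind the grasp point. The pads swing forward as they close: fully open they stand 13 mm farther back than shut.
Start: joints at [-1.393, 0.286, 1.577, -0, 1.279, -0.15], TCP at [0.217, -0.639, 0.25] pointing down, gripper open.
Joint ranges: [-2.77, 2.77], [-0.9, 2.22], [0.21, 2.48], [-1.53, 4.67], [0.24, 2.81], [-2.84, 2.84]. Speed limits (rad/s): [2.79, 2.79, 3.14, 3.14, 3.14, 3.14].

## Interface

Orientations are given as a unit quaternion [x, y, z, w].
In Python, from plant import status, cams, ctrl gives the robot as it stands.
- The arm moves only by the shell command python3 -m inch 'ROWS' [FORCE]. ROWS is JSON, a list of rows, each a list of 3 entries, a list of its own where there are three numbers: the opening, from -1 (shut) to 1 (fully open), then the shift along the tool's x, y, z in cm, then the turn about the tool's z in rad. In form: [[jaw, [dx, dy, dz], twist], ...]. A call has 1 to 20 rows; each row is the pose to reach, as a shift and turn from the pose commanded when the call began, along the tool's axes at that moment; what a row does not reach only later rows make up. A row lasts 1/10 s, in which the tool goes at most 50 mm and 8.59 degrees, less where a joint would pass 70% of its speed; a pose out of reach is approached as far as the arm can. A call with a gripper value outside its range is refused whole. The fingers move at their own pace and stop on an object; FORCE is the grip in N (left out, the last holds). Time passes only in rows, so rows that repeat a pose let the fingers close. It gives the time, the measured TCP pose, the force and the opening at its end, in the units of the state.
- status.get_state(): the state, without advancing time (a new reading comes with each control period).
- cams.read_camera(name): name is "scene" or "top" or "wrist"; returns the picture (480x640x3 uint8, blue, green, red); there is no depth.
- cams.calibration(name): a dict with "camera_matrix" (3x3 intrinsics, pixels), "k1" (the pictures are not rectified: a ray, as slopes to the right and down, at radius r is drawn at 1 + k1 r^2 times it, then the intrinsics apply), "cam_to_world" (4x4, takes a point from camera to world coordinates); the wrist camera has in their place "mount" (4x4, takes a point from camera to tool coordinates, whose origin is the TCP and whose axes are the flange's). Camera axes: x right, y down, z forward; pixel columns grow to the right and rows downward; lengths in m; the calibration is good to about 2 mm. A picture is of the moment at which its call begins: read the wrist's pose just before it. calibration takes no time and is no camera call.
- ctrl.sign_off(): hands the job in, once; it reports no verdict.
The state is a dict: "time": time; "qpos": joint angles; "dq": joint speeds; "joint_efforts": joint torques, N m; "eef_pos": TCP position; "tcp_rot": TCP orientation; "contact_force": force on the tool from outside, world axes, zero at the start; "wrist_torque": the same for the moment, N m; "opening": opening from 0.0 (shut) to 1.0 (fully open).
Only numpy, scipy, OpenCV 4.12 (cv2) and the standard library are available. Lean on these libraries where they do the work, as an engineer would, in place of code of your own. Each camera call takes 0.05 s, during which the arm holds its last target. There are 200 camera calls.

## Working session

There is one attempt and no reset: what is moved stays moved. The work goes in short steps, Python scripts to look and compute and a shell command to move; the robot and the scene stay as the last step left them, time stands still between calls to the robot, and variables do not carry over. Pictures are saved under pics/ and viewed, on a budget of 10 in all, crops included, one or two more only if the job needs it, and the job is handed in when it is done.

```bash
mkdir -p pics; ls; python3 - <<'E'
from plant import status,cams
import cv2,numpy as np
np.set_printoptions(precision=4,suppress=True)
print(status.get_state())
for n in("scene","top"):
    im=cams.read_camera(n);cv2.imwrite(f"pics/{n}0.png",im);print(n,cams.calibration(n))
print(cams.calibration("wrist"))
E
```

```text
pics
{'time': 0.0, 'qpos': array([-1.393 ,  0.2872,  1.5782, -0.    ,  1.2786, -0.15  ]), 'dq': array([ 0.0014, -0.0017,  0.0002,  0.0004,  0.0006, -0.0002]), 'joint_efforts': array([  0.0007, -40.5976, -29.2623,  -0.0001,   0.0058,  -0.    ]), 'eef_pos': array([ 0.2173, -0.6384,  0.2489]), 'tcp_rot': array([ 0.9866,  0.1632, -0.    , -0.0012]), 'contact_force': array([0.1516, 0.0676, 0.8959]), 'wrist_torque': array([-0.0133,  0.0069,  0.0182]), 'opening': 0.9993599842833455}
scene {'camera_matrix': array([[541.1103,   0.    , 319.9197],
       [  0.    , 541.1103, 249.1181],
       [  0.    ,   0.    ,   1.    ]]), 'k1': -0.0991594625743545, 'cam_to_world': array([[ 0.6528,  0.5278, -0.5433,  1.0911],
       [ 0.7574, -0.4463,  0.4766, -0.5178],
       [ 0.0091, -0.7227, -0.6911,  0.7668],
       [ 0.    ,  0.    ,  0.    ,  1.    ]])}
top {'camera_matrix': array([[485.1546,   0.    , 317.6347],
       [  0.    , 485.1546, 242.4289],
       [  0.    ,   0.    ,   1.    ]]), 'k1': 0.007054057931731288, 'cam_to_world': array([[-0.0133, -0.9898,  0.1418,  0.4628],
       [-0.9998,  0.0154,  0.0136, -0.0741],
       [-0.0157, -0.1416, -0.9898,  0.9859],
       [ 0.    ,  0.    ,  0.    ,  1.    ]])}
{'camera_matrix': array([[383.6573,   0.    , 312.5189],
       [  0.    , 383.6573, 241.6779],
       [  0.    ,   0.    ,   1.    ]]), 'k1': -0.07684638845306822, 'mount': array([[-0.0001, -0.9445, -0.3284,  0.0842],
       [ 1.    ,  0.0002, -0.0008, -0.0006],
       [ 0.0008, -0.3284,  0.9445, -0.1233],
       [ 0.    ,  0.    ,  0.    ,  1.    ]])}
```

View pics/top0.png

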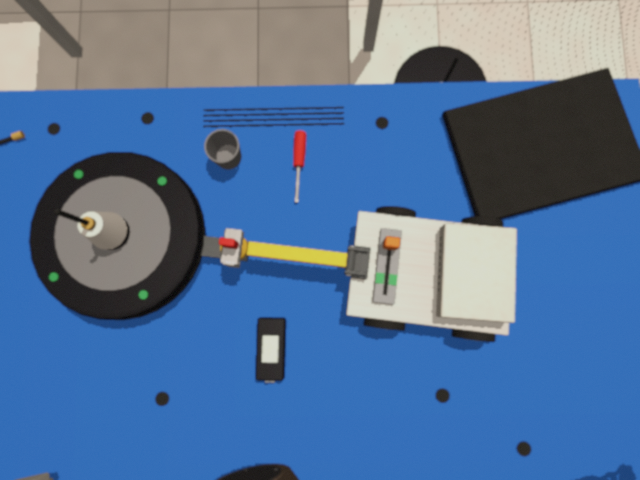

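View pics/scene0.png

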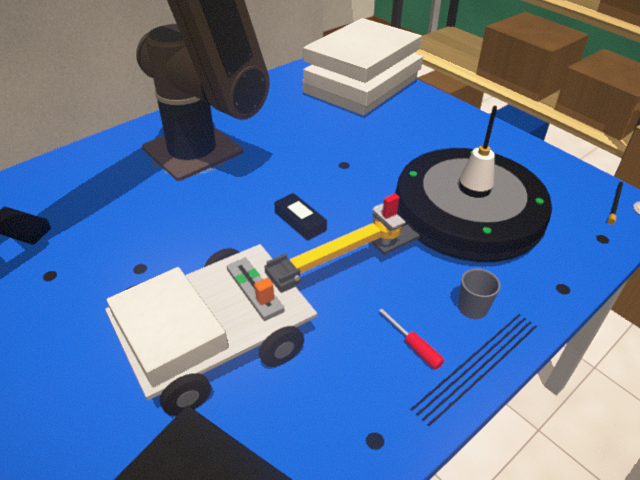

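The top view shows the orange brake at (392,243), green marks at (386,279) and the red latch tab at (228,242). The tow direction is image left (+y world), and the latch and brake slide towards the base (-x world).

```bash
cat > h.py <<'E'
import cv2,numpy as np
from plant import status,cams
from scipy.spatial.transform import Rotation as R
np.set_printoptions(precision=4,suppress=True)
def ray(c,uv,T):
    K=c["camera_matrix"];d=np.array([(uv[0]-K[0,2])/K[0,0],(uv[1]-K[1,2])/K[1,1]]);s=d.copy()
    for _ in range(10): s=d/(1+c["k1"]*(s@s))
    return T[:3,3],T[:3,:3]@np.array([*s,1])
def plane(o,d,z): return o+d*(z-o[2])/d[2]
def tri(r1,r2):
    (a,u),(b,v)=r1,r2
    t=np.linalg.lstsq(np.c_[u,-v],b-a,rcond=None)[0];p,q=a+u*t[0],b+v*t[1]
    return (p+q)/2,np.linalg.norm(p-q)
def mask(im,col):
    h=cv2.cvtColor(im,cv2.COLOR_BGR2HSV)
    rng={'orange':[(6,150,90),(16,255,255)],'red':[(0,150,60),(4,255,255)],'red2':[(174,150,60),(180,255,255)],'green':[(50,100,60),(80,255,255)],'yellow':[(20,130,80),(32,255,255)]}
    m=cv2.inRange(h,*map(np.array,rng[col]))
    if col=='red': m|=cv2.inRange(h,*map(np.array,rng['red2']))
    return m
def blobs(im,col,mn=25):
    cs,_=cv2.findContours(mask(im,col),cv2.RETR_EXTERNAL,cv2.CHAIN_APPROX_NONE);o=[]
    for c in cs:
        if cv2.contourArea(c)>=mn:
            m=cv2.moments(c);o.append((np.array([m['m10'],m['m01']])/m['m00'],m['m00'],cv2.boundingRect(c),c))
    return sorted(o,key=lambda b:-b[1])
E
python3 - <<'E'
from h import *
for n in("top","scene"):
    im=cv2.imread(f"pics/{n}0.png");c=cams.calibration(n);T=c["cam_to_world"]
    for col in('orange','red','green','yellow'):
        for b in blobs(im,col)[:4]:
            o,d=ray(c,b[0],T)
            print(n,col,b[0],b[1],b[2],[plane(o,d,z)[:2] for z in((.125,.105) if col=='orange' else (.153,.133) if col=='red' else (.085,))], cv2.minAreaRect(b[3])[1:])
a=cv2.imread("pics/top0.png")[190:300,200:420];b=cv2.imread("pics/scene0.png")[180:330,215:435]
cv2.imwrite("pics/crop.png",np.vstack([cv2.resize(a,None,fx=2.5,fy=2.5),cv2.resize(b,None,fx=2.5,fy=2.0)]))
E
```

```text
top orange [391.1492 242.6594] 138.5 (384, 237, 16, 12) [array([ 0.5837, -0.1937]), array([ 0.5865, -0.1965])] ((11.0, 15.0), 90.0)
top red [299.0201 148.255 ] 298.0 (294, 131, 11, 36) [array([ 0.7524, -0.0317]), array([ 0.7594, -0.0307])] ((35.0, 10.0), 90.0)
top red [227.5083 242.5867] 110.5 (219, 238, 18, 10) [array([0.5843, 0.0941]), array([0.5872, 0.0981])] ((17.755088806152344, 7.891151428222656), 9.462322235107422)
top green [ 53.1154 276.3974] 78.0 (48, 272, 11, 10) [array([0.5354, 0.4337])] ((9.0, 10.0), 90.0)
top green [ 78.0828 173.7102] 76.5 (73, 169, 11, 10) [array([0.7328, 0.3981])] ((9.0, 10.0), 90.0)
top green [142.915  294.3512] 74.5 (138, 290, 11, 10) [array([0.4996, 0.2639])] ((9.0, 10.0), 90.0)
top green [161.5803 180.6739] 69.5 (157, 176, 10, 10) [array([0.7163, 0.2362])] ((9.0, 9.0), 90.0)
top yellow [293.6888 253.7174] 1249.0 (241, 240, 107, 27) [array([ 0.5712, -0.0166])] ((106.19842529296875, 17.20178985595703), 5.19442892074585)
top yellow [ 89.4655 222.7299] 29.0 (85, 218, 8, 11) [array([0.6364, 0.3709])] ((10.15970230102539, 6.736324310302734), 83.65981292
[... 484 characters left out ...]
42), 9.462322235107422)
scene green [537.7401  23.7248] 3018.0 (455, 0, 185, 62) [array([0.1847, 1.2733])] ((188.77593994140625, 42.72161102294922), 11.633633613586426)
scene green [415.8697  15.0467] 795.5 (401, 0, 30, 35) [array([-0.1234,  0.979 ])] ((27.562530517578125, 34.62729263305664), 5.710593223571777)
scene green [383.5752   8.79  ] 277.0 (375, 0, 18, 22) [array([-0.236 ,  0.9333])] ((21.0, 17.0), 90.0)
scene green [443.4777  13.0763] 183.5 (438, 0, 12, 29) [array([-0.0774,  1.0743])] ((7.9609375, 29.321962356567383), 8.530765533447266)
scene yellow [337.3829 244.3257] 978.5 (290, 222, 98, 47) [array([ 0.5663, -0.0148])] ((15.037211418151855, 101.04034423828125), 67.16634368896484)
```

View pics/crop.png

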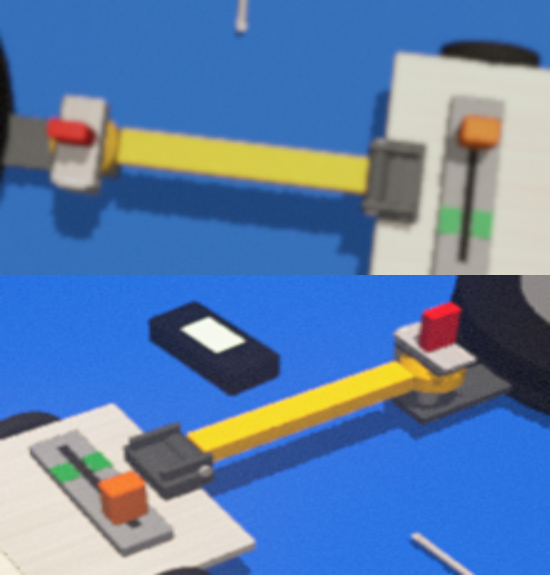

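The close-up shows the brake near the far end of its track, the marks at about (386,279), and the latch shut with its tab upright. Next I'll compute the trailer frame.

```bash
python3 - <<'E'
from h import *
I={n:cv2.imread(f"pics/{n}0.png") for n in("top","scene")};C={n:cams.calibration(n) for n in I}
P={}
for n in I:
    c=C[n];T=c["cam_to_world"];im=I[n]
    roi=(370,260,405,295) if n=="top" else (225,255,265,295)
    s=im[roi[1]:roi[3],roi[0]:roi[2]]
    m=mask(s,'green');ys,xs=np.nonzero(m);print(n,'green px',len(xs),xs.mean()+roi[0],ys.mean()+roi[1])
    bl=blobs(s,'green',8);print([b[0]+roi[:2] for b in bl])
    print('mark',plane(*ray(c,np.mean([b[0] for b in bl[:2]],0)+roi[:2],T),.085))
    y=[b for b in blobs(im,'yellow') if b[1]>500][0][3]
    q=[p[0] for p in y]
    pts=np.array([plane(*ray(c,p,T),.095 )for p in q])
    # bar axis direction by top-plane points
    pts=pts[(pts[:,1]<.04)]
    (vx,vy,_,_)=cv2.fitLine(pts[:,:2].astype(np.float32),cv2.DIST_L2,0,.001,.001).ravel();print('bar dir',vx,vy,pts.mean(0), np.degrees(np.arctan2(vx,vy)))
    P[n]={k:ray(c,[b for b in blobs(im,k) if (k!='red' or b[0][0]<=400 and not 290<b[0][0]<310)][0][0],T) for k in('orange','red')}
for k in('orange','red'): print(k,tri(P["top"][k],P["scene"][k]))
E
```

```text
top green px 106 385.5188679245283 278.4339622641509
[array([379.4627, 277.6392]), array([392.3422, 279.3156])]
mark [ 0.5225 -0.1872  0.085 ]
bar dir 0.14007281 0.9901412 [ 0.5669 -0.0419  0.095 ] 8.05206
scene green px 135 246.4962962962963 275.7111111111111
[array([240.5103, 278.3392]), array([253.11, 272.79])]
mark [ 0.5236 -0.1879  0.085 ]
bar dir 0.11483808 0.99338424 [ 0.5716 -0.0462  0.095 ] 6.594286
orange (array([ 0.5866, -0.1961,  0.1058]), np.float64(0.0006073233283256488))
red (array([0.5873, 0.0983, 0.1313]), np.float64(0.00040073857741610493))
```

```bash
cat >> h.py <<'E'
YAW=np.radians(7.3); TX=np.array([np.sin(YAW),np.cos(YAW),0]); TY=np.array([-np.cos(YAW),np.sin(YAW),0])
def go(p):
    s=status.get_state();M=R.from_quat(s['tcp_rot']).as_matrix()
    y=M[:,1]; a=np.arctan2(-TY[1],-TY[0])-np.arctan2(y[1],y[0])
    print('shift cm',100*M.T@(np.array(p)-s['eef_pos']),'twist',-a,'pos',s['eef_pos'],'t',s['time'],'F',s['contact_force'],'open',s['opening'])
E
python3 -c "
from h import *
go([.585,-.195,.20])"
```

```text
shift cm [ 49.0935 -30.1342   4.9848] twist -1.1155107126250583 pos [ 0.2173 -0.6385  0.2491] t 0.1 F [-0.0246 -0.5     0.3247] open 1.0018334503741615
```

```bash
python3 -m inch '[[1,[49.1,-30.1,2],-1.115],[1,[49.1,-30.1,2],-1.115],[1,[49.1,-30.1,2],-1.115],[1,[49.1,-30.1,2],-1.115],[1,[49.1,-30.1,2],-1.115],[1,[49.1,-30.1,2],-1.115],[1,[49.1,-30.1,2],-1.115],[1,[49.1,-30.1,2],-1.115],[1,[49.1,-30.1,2],-1.115],[1,[49.1,-30.1,2],-1.115],[1,[49.1,-30.1,2],-1.115],[1,[49.1,-30.1,2],-1.115],[1,[49.1,-30.1,5],-1.115],[1,[49.1,-30.1,5],-1.115],[1,[49.1,-30.1,5],-1.115],[1,[49.1,-30.1,5],-1.115],[1,[49.1,-30.1,5],-1.115]]' 30
python3 - <<'E'
from h import *
go([.585,-.195,.112])
s=status.get_state();im=cams.read_camera("wrist");cv2.imwrite("pics/w1.png",im);c=cams.calibration("wrist")
T=np.eye(4);T[:3,:3]=R.from_quat(s['tcp_rot']).as_matrix();T[:3,3]=s['eef_pos'];T=T@c["mount"]
for k,z in(('orange',.125),('red',.133),('green',.085)):
    for b in blobs(im,k)[:3]: print(k,b[0],b[2],plane(*ray(c,b[0],T),z))
E
```

```text
time: 1.8
eef_pos: [0.5856, -0.197, 0.2018]
tcp_rot: [0.751, 0.66, 0.0, 0.001]
contact_force: [-0.4, -0.7, 0.6]
opening: 0.996
shift cm [ 0.197  -0.0998  8.9813] twist -0.0017849632541447613 pos [ 0.5856 -0.197   0.2018] t 1.8 F [-0.399  -0.6879  0.6214] open 0.9955676586522632
orange [314.9514 254.2543] (298, 225, 35, 59) [ 0.5872 -0.1889  0.125 ]
green [216.9219 223.3639] (202, 213, 31, 22) [ 0.5247 -0.1745  0.085 ]
green [219.6714 258.1467] (205, 249, 30, 20) [ 0.5214 -0.1987  0.085 ]
```

View pics/w1.png

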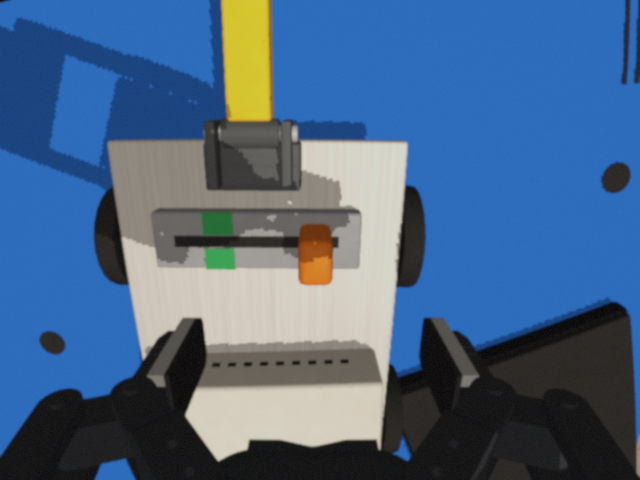

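The wrist view shows the tool aligned with the trailer. The brake's top face is at about (315,267), between the jaws, and the marks are at (217,223) and (220,258). I'll go down and grip.

```bash
python3 -m inch '[[0,[0.2,0,4.5],0],[0,[0.2,0,8],0],[-0.1,[0.2,0,9],0],[-0.3,[0.2,0,9],0],[-1,[0.2,0,9],0],[-1,[0.2,0,9],0],[-1,[0.2,0,9],0],[-1,[0.2,0,9],0],[-1,[0.2,0,9],0],[-1,[0.2,0,9],0]]' 30
python3 -c "
from h import *
go([.523,-.187,.112])"
```

```text
time: 2.85
eef_pos: [0.5865, -0.1946, 0.1119]
tcp_rot: [0.751, 0.66, 0.0, 0.001]
contact_force: [0.7, -1.1, 1.9]
opening: 0.23
shift cm [-0.0541 -6.3967 -0.0259] twist -0.0005809386789765725 pos [ 0.5865 -0.1946  0.1119] t 2.85 F [ 0.6752 -1.1073  1.9378] open 0.22992307687234367
```

```bash
python3 -m inch '[[-1,[0,-1,0],0],[-1,[0,-2,0],0],[-1,[0,-3,0],0],[-1,[0,-4,0],0],[-1,[0,-5,0],0],[-1,[0,-6,0],0],[-1,[0,-6.4,0],0],[-1,[0,-6.4,0],0],[-1,[0,-6.4,0],0],[-1,[0,-6.4,0],0]]' 30
python3 -c "
from h import *
go([.523,-.187,.112])"
```

```text
time: 3.85
eef_pos: [0.5215, -0.1857, 0.1118]
tcp_rot: [0.751, 0.66, -0.0, 0.0]
contact_force: [-2.0, 1.1, 8.1]
opening: 0.229
shift cm [-0.1049  0.169  -0.0172] twist -0.0006348536214389466 pos [ 0.5215 -0.1857  0.1118] t 3.85 F [-2.0052  1.1147  8.1491] open 0.2289493078827177
```

```bash
python3 -m inch '[[0,[0,0,0],0],[0,[0,0,0],0],[0.2,[0,0,0],0],[0.2,[0,0,-4],0],[1,[0,0,-8],0],[1,[0,0,-10],0],[1,[0,0,-10],0],[1,[10,0,-10],0],[1,[10,0,-10],0],[1,[10,0,-10],0]]' 30
python3 - <<'E'
from h import *
s=status.get_state();im=cams.read_camera("wrist");c=cams.calibration("wrist")
T=np.eye(4);T[:3,:3]=R.from_quat(s['tcp_rot']).as_matrix();T[:3,3]=s['eef_pos'];T=T@c["mount"]
t=cams.read_camera("top");sc=cams.read_camera("scene");cv2.imwrite("pics/t2.png",np.hstack([cv2.resize(t[190:300,340:450],(400,400)),cv2.resize(sc[220:330,200:310],(400,400))]))
cv2.imwrite("pics/w2.png",im)
for n,m in(("top",t),("scene",sc)):
    cc=cams.calibration(n)
    for k in('orange','red'):
        for b in blobs(m,k): print(n,k,b[0],b[2],plane(*ray(cc,b[0],cc["cam_to_world"]),.108 if k=='orange' else .133))
for b in blobs(im,'red'): print('w',b[0],b[2],plane(*ray(c,b[0],T),.133))
go([.587,.098,.2])
E
```

```text
time: 4.85
eef_pos: [0.5336, -0.0817, 0.2077]
tcp_rot: [0.749, 0.662, -0.0, -0.003]
contact_force: [1.1, -0.7, -1.0]
opening: 0.999
top orange [387.2036 278.7713] (379, 272, 17, 13) [ 0.5204 -0.1867  0.108 ]
top red [299.0354 148.2559] (294, 131, 11, 36) [ 0.7594 -0.0307  0.133 ]
top red [227.5177 242.5883] (219, 238, 18, 10) [0.5872 0.0981 0.133 ]
scene orange [245.5437 266.2199] (237, 255, 18, 24) [ 0.5233 -0.188   0.108 ]
scene red [424.3981 349.3803] (406, 332, 37, 36) [ 0.8468 -0.1022  0.133 ]
scene red [390.4786 205.4225] (383, 194, 16, 24) [0.5886 0.0961 0.133 ]
w [611.0661 112.875 ] (577, 98, 63, 30) [ 0.6963 -0.0137  0.133 ]
shift cm [18.9625  2.92    0.8535] twist 0.00041428494022099915 pos [ 0.534  -0.0864  0.2086] t 5.0 F [0.6766 0.0053 0.1937] open 1.0042849711507382
```

View pics/t2.png

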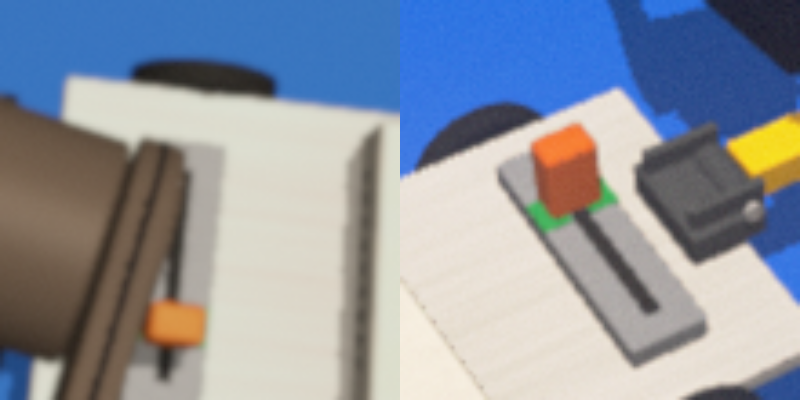

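The brake now stands in the green band in both views. I'll move over the tab.

```bash
python3 -m inch '[[1,[4,0.6,0],0],[1,[8,1.2,0],0],[1,[12,1.8,0],0],[1,[16,2.4,0],0],[1,[19,2.9,0.8],0],[1,[19,2.9,0.8],0],[0.4,[19,2.9,0.8],0],[0.4,[19,2.9,0.8],0],[0.4,[19,2.9,0.8],0]]' 40
python3 - <<'E'
from h import *
s=status.get_state();im=cams.read_camera("wrist");c=cams.calibration("wrist")
T=np.eye(4);T[:3,:3]=R.from_quat(s['tcp_rot']).as_matrix();T[:3,3]=s['eef_pos'];T=T@c["mount"]
cv2.imwrite("pics/w3.png",im)
for b in blobs(im,'red'): print('w',b[0],b[2],plane(*ray(c,b[0],T),.133),plane(*ray(c,b[0],T),.153))
go([.587,.098,.137])
E
```

```text
time: 5.9
eef_pos: [0.5879, 0.0964, 0.2024]
tcp_rot: [0.752, 0.66, -0.0, 0.0]
contact_force: [-0.0, -0.0, -0.1]
opening: 0.702
w [551.8601 309.4938] (510, 296, 83, 28) [0.7235 0.0544 0.133 ] [0.7105 0.0676 0.153 ]
w [312.5591 273.9085] (300, 238, 26, 72) [0.587  0.0961 0.133 ] [0.5882 0.1049 0.153 ]
shift cm [ 0.1266 -0.1125  6.5535] twist -0.002709079162349637 pos [0.5879 0.0966 0.2025] t 5.95 F [-0.5913 -0.2191 -0.4456] open 0.7014014583407773
```

View pics/w3.png

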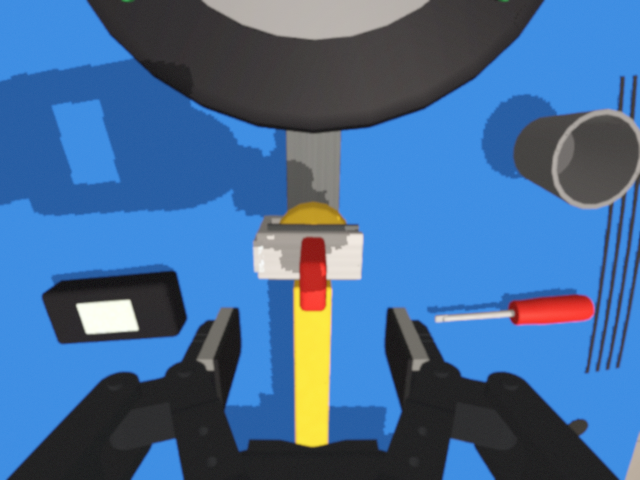

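The tab is at (313,274), centred between the jaws and aligned with them. I'll go down and close.

```bash
python3 -m inch '[[0.2,[0.1,0,3.5],0],[0,[0.1,0,6],0],[-0.3,[0.1,0,6.5],0],[-0.5,[0.1,0,6.5],0],[-1,[0.1,0,6.5],0],[-1,[0.1,0,6.5],0],[-1,[0.1,0,6.5],0],[-1,[0.1,0,6.5],0],[-1,[0.1,0,6.5],0],[-1,[0.1,0,6.5],0],[-1,[0.1,0,6.5],0]]' 60
```

```text
time: 7.05
eef_pos: [0.5884, 0.0988, 0.1384]
tcp_rot: [0.751, 0.66, 0.0, 0.001]
contact_force: [-3.0, -3.2, 5.0]
opening: 0.153
```

```bash
python3 -m inch '[[-1,[0,-0.5,0],0],[-1,[0,-1,0],0],[-1,[0,-1.5,0],0],[-1,[0,-1.5,0],0],[-1,[0,-1.5,0],0],[-1,[0,-1.5,0],0],[-1,[0,-1.5,0],0]]' 60
python3 -c "
from h import *
go([.573,.100,.138])"
```

```text
time: 7.75
eef_pos: [0.5764, 0.1004, 0.1384]
tcp_rot: [0.751, 0.66, 0.004, 0.004]
contact_force: [7.4, -3.7, -1.2]
opening: 0.151
shift cm [-0.0814 -0.3315  0.0403] twist -0.0007761886648529337 pos [0.5764 0.1004 0.1384] t 7.75 F [ 7.3511 -3.7065 -1.1744] open 0.15121834197750775
```

```bash
python3 -m inch '[[-1,[0,-0.2,0],0],[-1,[0,-0.4,0],0],[-1,[0,-0.4,0],0],[-1,[0,-0.4,0],0],[-1,[0,-0.4,0],0]]' 60
python3 - <<'E'
from h import *
go([.573,.100,.138])
for n in("top","scene"):
    m=cams.read_camera(n);cc=cams.calibration(n);cv2.imwrite(f"pics/{n}4.png",m)
    for b in blobs(m,'red',8): print(n,b[0],b[1],b[2],plane(*ray(cc,b[0],cc["cam_to_world"]),.133))
E
```

```text
time: 8.25
eef_pos: [0.5727, 0.1009, 0.1384]
tcp_rot: [0.751, 0.66, 0.004, 0.004]
contact_force: [8.5, -4.2, -1.8]
opening: 0.155
shift cm [-0.083   0.0357  0.0439] twist -0.0007653431673244615 pos [0.5727 0.1009 0.1384] t 8.25 F [ 8.5011 -4.1527 -1.7865] open 0.15521769355826373
top [299.032  148.2997] 297.0 (294, 131, 11, 36) [ 0.7593 -0.0307  0.133 ]
scene [424.4881 349.4473] 441.5 (406, 332, 37, 36) [ 0.8469 -0.1022  0.133 ]
scene [381.3269 201.883 ] 104.0 (378, 191, 8, 23) [0.5702 0.0905 0.133 ]
```

The latch has travelled about 16 mm: TCP displacement and spring force agree, and the scene view shows the tab shifted. I'll lift along the hinge arc.

```bash
python3 -m inch '[[-1,[-0.15,0,-0.5],0],[-1,[-0.3,0,-1.1],0],[-1,[-0.45,0,-1.65],0],[-1,[-0.65,0,-2.2],0],[-1,[-0.65,0,-2.2],0]]' 60
python3 -c "
from h import *
go([.573,.100,.138])"
```

```text
time: 8.85
eef_pos: [0.5714, 0.0952, 0.1596]
tcp_rot: [0.751, 0.66, 0.005, 0.003]
contact_force: [10.0, -2.5, -7.1]
opening: 0.15
shift cm [0.4935 0.0761 2.1604] twist -0.0024315582011403825 pos [0.5714 0.0952 0.1596] t 8.85 F [10.0179 -2.4762 -7.0691] open 0.1500517984550507
```

Forces are modest (about 7 N down), so the tongue is coming free. I'll continue the lift.

```bash
python3 -m inch '[[-1,[-0.2,0,-0.5],0],[-1,[-0.4,0,-1.05],0],[-1,[-0.6,0,-1.55],0],[-1,[-0.85,0,-2.1],0],[-1,[-1.1,0,-2.6],0],[-1,[-1.35,0,-3.1],0],[-1,[-1.6,0,-3.6],0],[-1,[-1.9,0,-4.1],0],[-1,[-2.15,0,-4.5],0],[-1,[-2.15,0,-4.5],0],[-1,[-2.15,0,-4.5],0],[-1,[-2.15,0,-4.5],0],[-1,[-2.15,0,-4.5],0]]' 60
python3 - <<'E'
from h import *
go([.573,.100,.138])
t=cams.read_camera("top");s=cams.read_camera("scene");w=cams.read_camera("wrist")
cv2.imwrite("pics/end.png",np.hstack([cv2.resize(s[150:400,150:450],(480,400)),cv2.resize(t[180:300,200:296],(320,400))]))
for n,m in(("top",t),("scene",s)):
    cc=cams.calibration(n)
    for k in('orange','yellow'):
        for b in blobs(m,k): print(n,k,b[0],b[2],plane(*ray(cc,b[0],cc["cam_to_world"]),.108))
E
```

```text
time: 10.15
eef_pos: [0.5684, 0.0747, 0.2039]
tcp_rot: [0.751, 0.66, 0.005, 0.002]
contact_force: [9.3, 0.0, -6.2]
opening: 0.156
shift cm [2.5342 0.07   6.5982] twist -0.002109105622429247 pos [0.5684 0.0747 0.2039] t 10.15 F [ 9.2913  0.01   -6.2246] open 0.15590864537469906
top orange [387.3776 278.7821] (380, 272, 16, 13) [ 0.5204 -0.187   0.108 ]
top yellow [297.1235 252.1459] (246, 239, 103, 28) [ 0.5713 -0.0244  0.108 ]
top yellow [ 89.349  223.2917] (86, 218, 7, 11) [0.6309 0.3597 0.108 ]
scene orange [245.6532 266.1859] (237, 255, 18, 24) [ 0.5234 -0.1878  0.108 ]
scene orange [562.34   108.0267] (558, 102, 9, 11) [0.5781 0.7455 0.108 ]
scene yellow [340.9241 230.4036] (289, 199, 113, 69) [ 0.5606 -0.0019  0.108 ]
```

View pics/end.png

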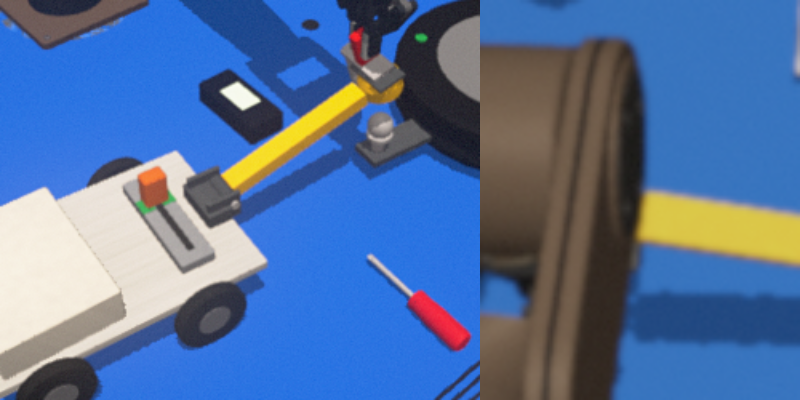

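The scene view shows the tongue raised with the ball bare below it, the brake in the green band, and the box and screwdriver in place. I'll let it settle, check for drift, and hand in.

```bash
python3 -m inch '[[-1,[0,0,0],0],[-1,[0,0,0],0],[-1,[0,0,0],0],[-1,[0,0,0],0],[-1,[0,0,0],0],[-1,[0,0,0],0]]' 60
python3 - <<'E'
from h import *
s=cams.read_camera("scene");cc=cams.calibration("scene")
for b in blobs(s,'yellow')[:1]: print(b[0],b[2])
# topmost-right bar end: cast onto tongue's vertical mid-plane (through hinge line)
H=np.array([.587,.098,.085])-.22*TX
for b in blobs(s,'yellow')[:1]:
    o,d=ray(cc,b[0],cc["cam_to_world"]);p=o+d*((H-o)@TY)/(d@TY);v=p-H;print('bar centroid in mid-plane x,z',v@TX,v[2],'angle',np.arctan2(v[2],v@TX))
st=status.get_state();print(st['eef_pos'],np.abs(st['dq']).max())
from plant import ctrl;print(ctrl.sign_off())
E
```

```text
time: 10.9
eef_pos: [0.5684, 0.0747, 0.2038]
tcp_rot: [0.751, 0.66, 0.005, 0.002]
contact_force: [9.2, 0.0, -5.1]
opening: 0.156
[337.2968 232.0097] (289, 198, 97, 70)
bar centroid in mid-plane x,z 0.09949297331503176 0.03804151678846675 angle 0.365202202299417
[0.5684 0.0747 0.2039] 0.002554103504428545
the job is handed in; nothing more can be done
None
```

The trailer is unhitched, and I handed the job in at about 11 s with the gripper still holding the tongue up. No verdict was reported.

I gripped the brake and slid it about 65 mm into the green band. I then pulled the latch tab about 16 mm against its spring and lifted the tongue along its hinge arc.

**Last checks**
- **Brake:** it stands over the green marks in the top and scene views, at about 0.072 m, and did not move during the lift.
- **Grip:** the jaws are still closed on the tab (opening 0.156, about 13 mm). The arm is still, with no drift over the last 0.75 s.
- **Height:** the gripper rose 65.5 mm along the expected arc. That puts the tongue at about 0.32 rad and the coupler about 69 mm above the ball. The scene view shows the ball bare.
- **Disagreement:** a rough camera check on the centre of the yellow bar gave 0.365 rad, or about 79 mm. It probably reads high because the bar's visible top face biases it, and both values are within 50–95 mm.
- **Other objects:** the box, adapter and screwdriver look unmoved in the last scene view. I did not measure them at the end, and the cup was outside that crop.

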